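# Change the battery in an opened back-up power unit

## Task

Change the battery in the open white equipment case: first lift the transformer and the heat sink that hem in the old battery out onto the dark flat mat, then put the old battery flat in the grey tray and seat the new battery from the bench squarely in its place. Then put the transformer and the heat sink back, each in the very place in the case it came from, and leave everything standing upright and released. Do not shift the screw pot or the solder reel.

Things in the scene. Friction and masses are not known exactly. Their poses are not given: they have to be found in the camera images.
- case: Open white metal case, 195 (x) x 190 (y) mm, walls 25 high, floor 4 thick; fixed. Origin: underside, centre of the middle (battery) place. Places in a row along its y, on thin dark pads: battery at y = 0, lengthwise along x; one part each at y = +-51.5 mm, x = 0 (sides vary). Inside: x -71 to 116, y +-91 mm; green circuit board with parts up to 25 mm high at x 78 to 114 mm.
- old_battery: Old battery, black block 98 (x) x 43 (y) x 52 (z) mm with two bare 6 mm tabs on top at its +x end, about 0.55 kg; at the start in the middle place of the case, its x along the case's x, 8 mm from the part on either side. Origin at the centre of its underside. Taken across its 43 mm width.
- new_battery: New battery, the same block 98 (x) x 43 (y) x 52 (z) mm, with a white terminal cap (60 mm overall height) at its +x end, about 0.55 kg; at the start on the bench beyond the case. Origin at the centre of its underside. Either way round is right in the case.
- transformer: Transformer, dark laminated steel core with copper windings on both long sides, 64 (x) x 44 (y) x 54 (z) mm with two 3 mm studs on top, about 0.45 kg; at the start in the case beside the old battery, its x along the case's x. Origin at the centre of its underside. Grip it across its 64 mm length.
- heat_sink: Finned aluminium heat sink, fins up, 64 (x) x 44 (y) x 40 (z) mm, about 0.2 kg; at the start in the case on the other side of the old battery, its x along the case's x. Origin at the centre of its underside. Grip it across its 64 mm length (along the fins).
- mat: Flat dark rubber mat, 190 (x) x 140 (y) x 3 mm, fixed, to the left or right of the case: the side area. Origin at the centre of its underside.
- tray: Shallow grey open tray for old batteries, 160 x 160 mm outside, walls 5 mm thick and 14 mm high, floor 5 mm thick, fixed, on the other side of the case from the mat. Origin at the centre of its underside.
- screw_pot: Clear plastic pot, 52 mm across and 45 mm high, loose, standing on the bench beyond the mat or the tray; to be left alone. Origin at the centre of its underside.
- solder_reel: Steel-coloured reel, 52 mm across and 36 mm high with a 20 mm bore, loose, standing on the bench on the other side; to be left alone. Origin at the centre of its underside.

How it is judged:
On the way, in this order (a step that is already met when the one before it is completed fails the run):
1. transformer and heat sink both stand upright on the mat while the old battery is still in its place (x of transformer in the frame of mat between -0.095 and 0.095 m and y of transformer in the frame of mat between -0.07 and 0.07 m and z of each of transformer, heat_sink in the frame of mat below 0.008 m and angle between each of transformer, heat_sink's own z axis and vertical below 0.12 rad and linear speed of each of transformer, heat_sink below 0.02 m/s and x of heat_sink in the frame of mat between -0.095 and 0.095 m and y of heat_sink in the frame of mat between -0.07 and 0.07 m and distance of old_battery from where it was at the start of the episode below 0.03 m), for 0.2 s.
2. the old battery lies flat in the grey tray (horizontal distance between old_battery and tray below 0.07 m and z of old_battery in the frame of tray below 0.01 m and angle between old_battery's own z axis and vertical below 0.1 rad and linear speed of old_battery below 0.02 m/s), for 0.2 s.
3. the new battery is seated in the middle place of the case (horizontal distance between new_battery and case below 0.012 m and z of new_battery in the frame of case below 0.009 m and angle between new_battery's own z axis and vertical below 0.1 rad and angle between the x axis of new_battery and the x axis of case, either way round below 0.15 rad and linear speed of new_battery below 0.02 m/s), for 0.2 s.
At the end, for the whole second after the job is handed in: All at rest: old battery flat in the tray; new battery upright on the case floor within 12 mm of the middle place and 0.15 rad of the case's x; transformer and heat sink upright in the case, each within 12 mm of its own start and 0.2 rad of the case's x (either way round) (all of step 2 and all of step 3 and distance of each of transformer, heat_sink from where it was at the start of the episode below 0.012 m and angle between each of transformer, heat_sink's own z axis and vertical below 0.1 rad and angle between the x axis of each of transformer, heat_sink and the x axis of case, either way round below 0.2 rad and linear speed of each of transformer, heat_sink below 0.02 m/s); the robot touches nothing.
It fails at once if the screw pot is shifted by more than 20 mm (distance of screw_pot from where it was at the start of the episode above 0.02 m).
It fails at once if the solder reel is shifted by more than 20 mm (distance of solder_reel from where it was at the start of the episode above 0.02 m).
It also fails if it takes over 136 s, if anything falls off the work surface, if the arm or the gripper's body presses on something with over 40 N, if the wrist force passes 120 N, or if a joint passes its speed limit or range.

## Robot

A 7-joint arm with a two-finger parallel gripper is mounted at the origin on the work surface. World frame = base frame: x ahead of the robot, y to its left, z up, the work surface at z = 0. Lengths are in m, angles in rad, forces in N, time in s.
With the tool pointing down it reaches from about 0.4 to 0.925 m from the base axis. Payload 5.6 kg.
Tool frame: the origin (TCP) lies between the finger pads; the fingertips stand 22 mm ahead of it and the grasp point (between the pads) lies 3 mm ahead of it; z points along the fingers, y is the line along which they close (so a half turn about z gives the same grasp; the last joint's range is limited). The gripper opens to 85 mm and grips with 20 to 120 N. Pads are 22 mm wide; open, the fingers measure 114 mm over their backs; the gripper's body (76 mm by 85 mm) begins 54 mm behind the grasp point. The pads swing forward as they close: fully open they stand 13 mm farther back than shut.
Start: joints at [-1.308, 0.468, -0.012, 1.603, 0.006, 1.071, -0.056], TCP at [0.196, 0.62, 0.253] pointing down, gripper open.
Joint ranges: [-2.53, 2.53], [-0.31, 2.02], [-1.57, 1.55], [0.28, 2.44], [-1.29, 4.43], [0.15, 1.84], [-2.92, 2.92]. Speed limits (rad/s): [2.57, 2.57, 3.14, 3.14, 3.14, 3.14, 3.14].

## Interface

Orientations are given as a unit quaternion [x, y, z, w].
In Python, from workcell import manip gives the robot as it stands. The module is installed in compiled form; this text tells all that it offers.
- The arm moves only by the tool jog_arm, called after "Request:" as name([rows], argument=value, ...), one row to a line, values as JSON. Schema: {"type":"object","properties":{"offsets":{"type":"array","items":{"type":"object","properties":{"finger_gap":{"type":"number"},"x":{"type":"number"},"y":{"type":"number"},"z":{"type":"number"},"drx":{"type":"number"},"dry":{"type":"number"},"drz":{"type":"number"}},"additionalProperties":false,"required":["finger_gap"]},"minItems":1,"maxItems":5},"only":{"type":"string"},"quiet":{"type":"boolean"},"lines":{"type":"string"}},"required":["offsets"],"additionalProperties":false}. offsets is a list of rows, 1 to 5 of them, each an object with the fields finger_gap (the finger opening in m), x, y, z (the shift in shares of the most that a row can go, 1 being 62.5 mm), drx, dry, drz (a rotation vector in a scale on which 1.0 is pi/2 rad); a field left out counts as zero (the opening has to be given); each row shifts and turns the commanded pose from where the row before left it, along the tool's axes as they then stand; what a row does not reach is not made up. A row lasts 1/8 s, in which the tool goes at most 0.0625 m and 0.188 rad, less where a joint would pass 70% of its speed; a pose out of reach is approached as far as the arm can. The fingers move at their own pace and stop on an object; the grip force is fixed at half the most. Time passes only in rows, so rows that do not move let the fingers close. The tool returns the time, the measured TCP pose, the force, the opening and the grip force at its end. only (a regular expression) keeps the lines of the reply that match it, lines (a string "A,B") keeps lines A to B, and quiet returns only ok. Shift and turn numbers lie between -1 and 1, and a call with a number outside is refused. Input that does not fit is refused with a message, and nothing moves.
- manip.get_obs(): the state, without advancing time (a new reading comes with each control period).
- manip.capture(name): name is "side" or "top"; returns a dict with "frame" (384x512x3 uint8, blue, green, red), "camera_matrix" (3x3 intrinsics, pixels), "dist" ([k1, k2, p1, p2, k3] as OpenCV has them; the pictures are not rectified), "R" (3x3) and "t" (3): a world point X has camera coordinates R X + t. Camera axes: x right, y down, z forward; pixel columns grow to the right and rows downward; lengths in m; the calibration is good to about 2 mm. A picture is of the moment at which its call begins. There is no depth.
- manip.close_job(): hands the job in; it is judged then, once.
The state is a dict: "t": time; "joint_positions": joint angles; "dq": joint speeds; "joint_efforts": joint torques, N m; "eef_pos": TCP position; "eef_rot": TCP orientation; "contact_force": force on the tool from outside, world axes, zero at the start; "moment": the same for the moment, N m; "opening": finger opening in m; "grasp_force": force on a finger pad.
Only numpy, scipy, OpenCV 4.12 (cv2) and the standard library are available. Lean on these libraries where they do the work, as an engineer would, in place of code of your own. Each camera call takes 0.05 s, during which the arm holds its last target. There are 200 camera calls.

## Working session

There is one attempt and no reset: what is moved stays moved. The work goes in short steps, Python scripts to look and compute and a tool call to move; the robot and the scene stay as the last step left them, time stands still between calls to the robot, and variables do not carry over. Pictures are saved under pics/ and viewed, at most 14 in all, crops included, and the job is handed in when it is done.

```bash
mkdir -p pics; cat > h.py <<'E'
import numpy as np,cv2
from workcell import manip
def ray(c,uv):
    p=cv2.undistortPoints(np.array(uv,float).reshape(-1,1,2),np.array(c["camera_matrix"]),np.array(c["dist"])).reshape(-1,2)
    R=np.array(c["R"]);t=np.array(c["t"])
    return -R.T@t,np.c_[p,np.ones(len(p))]@R
def onplane(c,uv,z):
    o,d=ray(c,uv); return o+d*((z-o[2])/d[:,2])[:,None]
def proj(c,X):
    R=np.array(c["R"]);return cv2.projectPoints(np.array(X,float).reshape(-1,1,3),cv2.Rodrigues(R)[0],np.array(c["t"],float),np.array(c["camera_matrix"]),np.array(c["dist"]))[0].reshape(-1,2)
E
python3 - <<'E'
from h import *
import pickle
for n in("top","side"):
    c=manip.capture(n);pickle.dump(c,open(n+".pkl","wb"))
    cv2.imwrite(f"pics/{n}0.png",cv2.resize(c["frame"],(800,600)))
    R=np.array(c["R"]);print(n,-R.T@np.array(c["t"]),R[2],np.array(c["camera_matrix"])[0])
o=manip.get_obs();print(o["t"],o["eef_pos"],o["eef_rot"],o["opening"])
E
```

```text
top [3.60678657e-01 6.61173699e-05 1.32383195e+00] [ 0.18811865  0.00541761 -0.98213137] [495.47192729   0.         251.39126961]
side [ 0.09988507 -0.53958826  0.74458116] [ 0.48288694  0.54575336 -0.68481638] [432.48049803   0.         252.87582038]
0.1 [0.19562046 0.61936588 0.25241002] [ 1.52323968e-01  9.88330279e-01 -8.16846935e-04 -3.76473327e-05] 0.0858590841334275
```

View pics/top0.png

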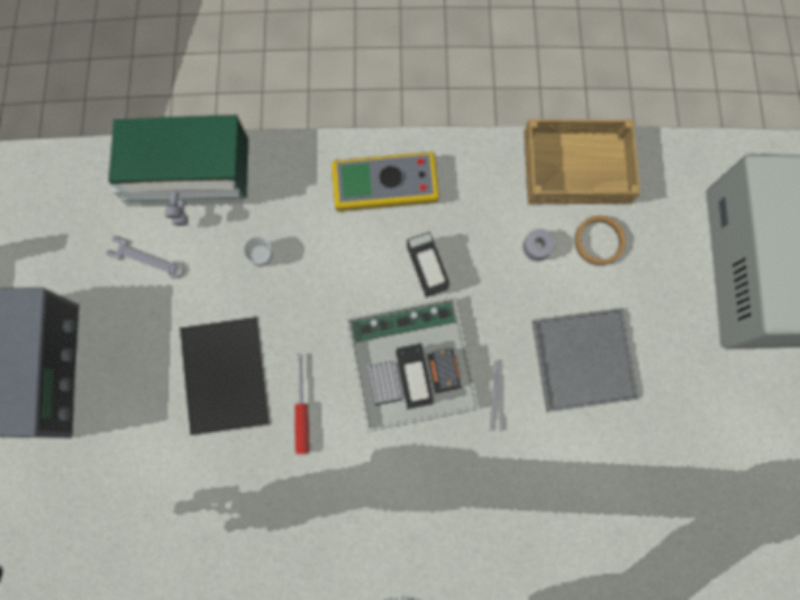

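View pics/side0.png

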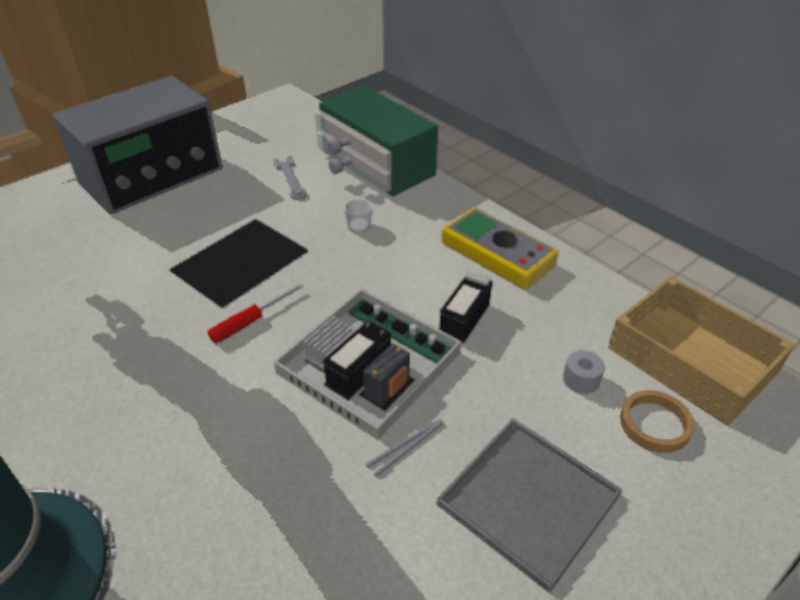

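The top view shows the mat at left (225,375), the tray at right (587,360), the case around (413,365) with heat sink left (385,382), old battery (415,375) and transformer right (447,370), and the new battery at (428,265). Everything needed is also visible in the side view. Next I'll zoom in and take measurements.

```bash
python3 - <<'E'
from h import *
import pickle
c=pickle.load(open("top.pkl","rb"));s=pickle.load(open("side.pkl","rb"))
def crop(f,x0,x1,y0,y1,k):return cv2.resize(f[y0:y1,x0:x1],None,fx=k,fy=k,interpolation=cv2.INTER_CUBIC)
a=crop(c["frame"],215,315,145,280,4.4)[:594]
cv2.imwrite("pics/topz.png",a)
cv2.imwrite("pics/sidez.png",crop(s["frame"],170,320,170,280,5.3))
def rect(c,m,z,box,name):
    x0,x1,y0,y1=box;M=np.zeros_like(m);M[y0:y1,x0:x1]=m[y0:y1,x0:x1]
    k=max(cv2.findContours(M,cv2.RETR_EXTERNAL,cv2.CHAIN_APPROX_NONE)[0],key=cv2.contourArea)
    P=onplane(c,k.reshape(-1,2),z)
    r=cv2.minAreaRect((P[:,:2]*1000).astype(np.float32));print(name,r);return r
hsv=cv2.cvtColor(c["frame"],cv2.COLOR_BGR2HSV);V=hsv[...,2]
rect(c,(V<60).astype(np.uint8),.003,(100,180,195,285),"mat")
rect(c,(V<125).astype(np.uint8),.014,(335,412,190,268),"tray")
g=((hsv[...,0]>50)&(hsv[...,0]<90)&(hsv[...,1]>90)).astype(np.uint8)
rect(c,g,.008,(215,300,180,225),"pcb")
hs=cv2.cvtColor(s["frame"],cv2.COLOR_BGR2HSV)
rect(c,(V<70).astype(np.uint8),.05,(255,292,145,192),"newbat dark")
E
```

```text
mat ((490.2606201171875, 301.5384216308594), (180.36358642578125, 131.384765625), 7.494790077209473)
tray ((509.9081115722656, -321.5158996582031), (156.0769805908203, 161.6261444091797), 6.449838638305664)
pcb ((579.193603515625, -71.99986267089844), (5.412944316864014, 2.7291066646575928), 89.21871948242188)
newbat dark ((663.8311767578125, -54.60456848144531), (85.73485565185547, 40.87938690185547), 19.06619644165039)
```

View pics/topz.png

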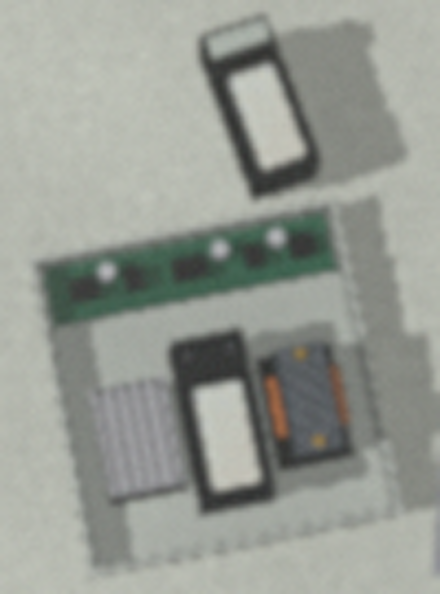

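View pics/sidez.png

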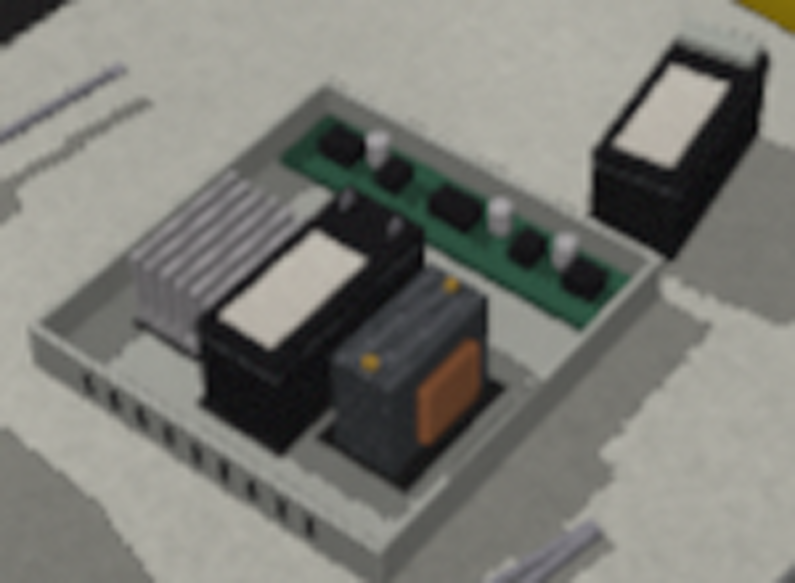

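Crops show clear corners: case rim (38,265),(330,207),(395,515),(97,568), transformer studs (300,353)/(319,440), and the battery labels. I'll triangulate these across both views.

```bash
python3 - <<'E'
from h import *
import pickle
c=pickle.load(open("top.pkl","rb"));s=pickle.load(open("side.pkl","rb"))
def T(p):return [215+(p[0]+.5)/4.4-.5,145+(p[1]+.5)/4.4-.5]
def S(p):return [170+(p[0]+.5)/5.3-.5,170+(p[1]+.5)/5.3-.5]
def tri(a,b):
    o1,d1=ray(c,[T(a)]);o2,d2=ray(s,[S(b)]);d1=d1[0]/np.linalg.norm(d1);d2=d2[0]/np.linalg.norm(d2)
    A=np.c_[d1,-d2];k=np.linalg.lstsq(A,o2-o1,rcond=None)[0];p,q=o1+d1*k[0],o2+d2*k[1]
    return np.r_[(p+q)/2,np.linalg.norm(p-q)]*1000
D={"case NL FL FR NR":[((97,568),(33,330)),((38,265),(325,88)),((330,207),(655,262)),((395,515),(388,555))],
"oldlabel FL FR NR NL":[((194,384),(320,232)),((242,376),(365,262)),((260,488),(270,347)),((210,497),(218,312))],
"oldtop FL FR":[((171,348),(347,193)),((241,332),(422,235))],
"studs F N":[((300,353),(452,285)),((319,440),(371,362))],
"newlabel FL FR NR NL":[((228,80),(672,65)),((274,66),(730,88)),((306,158),(675,168)),((264,174),(612,138))],
"hs FL NL":[((97,388),(232,178)),((110,490),(135,258))]}
np.set_printoptions(precision=1,suppress=True)
for n,L in D.items():
    P=np.array([tri(*l) for l in L]);print(n);print(P,P[:,:3].mean(0))
z=lambda L,h,cam,f:np.array(onplane(cam,[f(p) for p in L],h))[:,:2]*1000
for n,L,LS,h in [("case",[(97,568),(38,265),(330,207),(395,515)],[(33,330),(325,88),(655,262),(388,555)],.025),
 ("label",[(194,384),(242,376),(260,488),(210,497)],[(320,232),(365,262),(270,347),(218,312)],.056),
 ("newl",[(228,80),(274,66),(306,158),(264,174)],[(672,65),(730,88),(675,168),(612,138)],.052),
 ("hs",[(97,388),(160,378),(182,482),(110,490)],[(232,178),(135,258)],.044)]:
    for k,q in(("top",z(L,h,c,T)),("side",z(LS,h,s,S))):print(n,k,q.round(1).tolist(),q.mean(0))
E
```

```text
case NL FL FR NR
[[ 395.9   49.2   23.1    4.8]
 [ 579.6   82.9   24.3    1.6]
 [ 614.3  -95.4   23.4    1.2]
 [ 429.6 -131.1   18.9    5.7]] [504.9 -23.6  22.4]
oldlabel FL FR NR NL
[[502.4  -9.9  53.7   2.6]
 [505.5 -37.3  55.5   5.1]
 [442.8 -48.3  59.    2. ]
 [438.4 -19.6  58.7   3. ]] [472.3 -28.8  56.7]
oldtop FL FR
[[525.4   2.5  51.6   0.5]
 [533.4 -38.3  52.3   1.5]] [529.4 -17.9  51.9]
studs F N
[[519.7 -72.3  59.2   1.4]
 [468.5 -82.1  60.    1.5]] [494.1 -77.2  59.6]
newlabel FL FR NR NL
[[686.7 -33.6  52.5   0.3]
 [695.  -61.5  52.4   0.3]
 [639.  -80.   52.4   2.1]
 [627.5 -54.   59.2   0.5]] [662.1 -57.3  54.1]
hs FL NL
[[501.   47.7  43.9   4.4]
 [442.1  40.   41.    2.2]] [471.6  43.8  42.5]
case top [[398.0, 48.1], [580.2, 82.5], [613.5, -95.0], [426.8, -129.0]] [504.6 -23.4]
case side [[393.0, 48.6], [578.4, 82.6], [613.7, -96.7], [429.3, -135.9]] [503.6 -25.3]
label top [[503.3, -10.5], [507.6, -38.7], [442.1, -47.9], [437.3, -18.9]] [472.6 -29. ]
label side [[499.9, -11.1], [502.9, -36.6], [445.2, -46.6], [441.1, -18.2]] [472.3 -28.1]
newl top [[686.9, -33.7], [695.3, -61.6], [638.3, -79.4], [628.8, -54.1]] [662.3 -57.2]
newl side [[686.9, -33.2], [695.2, -61.1], [640.3, -80.2], [633.3, -49.0]] [663.9 -55.9]
hs top [[503.0, 46.6], [508.4, 9.4], [447.0, -2.8], [442.8, 39.4]] [475.3  23.1]
hs side [[499.0, 48.5], [439.6, 38.0]] [469.3  43.3]
```

```bash
cat > d.py <<'E'
# usage: python3 d.py x y z yawdeg_of_tool_y  (mm)
import sys,numpy as np
from scipy.spatial.transform import Rotation as R
from workcell import manip
x,y,z,a=map(float,sys.argv[1:]);o=manip.get_obs()
M=R.from_quat(o["eef_rot"]).as_matrix();cur=np.degrees(np.arctan2(M[1,1],M[0,1]))
e=(a-cur+90)%180-90
t=np.radians(cur+e);X=np.array([-np.sin(t),np.cos(t),0]);Y=np.array([np.cos(t),np.sin(t),0]) 
Z=np.array([0,0,-1.]);X=np.cross(Y,Z)
d=np.array([x,y,z])/1000-o["eef_pos"]
print("t",round(o["t"],2),"pos",np.round(o["eef_pos"],4),"tilt",round(float(np.degrees(np.arccos(-M[2,2]))),2),"rz",round(-np.radians(e),3),"dxyz after turn",np.round([d@X,d@Y,d@Z],4),"open",round(o["opening"],4),"F",np.round(o["contact_force"],1))
E
python3 d.py 473 23 200 10.7
python3 - <<'E'
from h import *
import pickle
c=pickle.load(open("top.pkl","rb"))
T=lambda p:[215+(p[0]+.5)/4.4-.5,145+(p[1]+.5)/4.4-.5]
for L,h in(([(202,38),(267,13)],.06),([(256,197),(318,172)],.0),([(203,68),(275,42)],.06)):
    q=onplane(c,[T(p) for p in L],h)[:,:2]*1000;print(h,q.round(1).tolist(),q.mean(0).round(1))
E
```

```text
t 0.1 pos [0.1956 0.6194 0.2524] tilt 0.09 rz 1.078 dxyz after turn [-0.6375  0.1618  0.0524] open 0.0859 F [-0.5  0.4  0.4]
0.06 [[711.1, -18.4], [726.2, -57.7]] [718.6 -38.1]
0.0 [[625.3, -51.1], [640.6, -89.9]] [633.  -70.5]
0.06 [[692.5, -18.7], [708.0, -62.1]] [700.2 -40.4]
```

Careful with the scale: shifts go in shares of 62.5 mm and turns go in shares of pi/2 rad. That gives: 0.18 rad is 0.1146.

Request:
jog_arm([
  {"finger_gap":0.085, "drz":0.1146},
  {"finger_gap":0.085, "drz":0.1146},
  {"finger_gap":0.085, "drz":0.1146},
  {"finger_gap":0.085, "drz":0.1146},
  {"finger_gap":0.085, "drz":0.1146},
])

```text
t: 0.72
eef_pos: [0.1956, 0.6195, 0.2527]
eef_rot: [0.57, 0.822, -0.0, 0.0]
contact_force: [0.8, -0.5, 0.3]
opening: 0.085
grasp_force: 0.0
```

Request:
jog_arm([
  {"finger_gap":0.085, "drz":0.1133},
  {"finger_gap":0.085, "x":-0.928, "y":0.2352},
  {"finger_gap":0.085, "x":-0.928, "y":0.2352},
  {"finger_gap":0.085, "x":-0.928, "y":0.2352},
  {"finger_gap":0.085, "x":-0.928, "y":0.2352},
])

```text
t: 1.35
eef_pos: [0.2972, 0.4008, 0.2531]
eef_rot: [0.638, 0.77, -0.0, 0.0]
contact_force: [1.9, -0.6, 0.1]
opening: 0.0849
grasp_force: 0.0
```

Request:
jog_arm([
  {"finger_gap":0.085, "x":-0.928, "y":0.2352},
  {"finger_gap":0.085, "x":-0.928, "y":0.2352},
  {"finger_gap":0.085, "x":-0.928, "y":0.2352},
  {"finger_gap":0.085, "x":-0.928, "y":0.2352},
  {"finger_gap":0.085, "x":-0.928, "y":0.2352},
])

```text
t: 1.98
eef_pos: [0.4231, 0.1297, 0.2534]
eef_rot: [0.638, 0.77, 0.0, -0.0]
contact_force: [0.9, 1.7, -0.2]
opening: 0.085
grasp_force: 0.0
```

```bash
python3 d.py 473 23 100 10.7
```

```text
t 1.98 pos [0.4231 0.1297 0.2534] tilt 0.03 rz 0.0 dxyz after turn [-0.1141  0.0292  0.1534] open 0.085 F [ 0.9  1.7 -0.2]
```

Converted, -0.057 m is -0.912, 0.0534 m is 0.8544.

Request:
jog_arm([
  {"finger_gap":0.085, "x":-0.912, "y":0.2336},
  {"finger_gap":0.085, "x":-0.912, "y":0.2336},
  {"finger_gap":0.085, "z":0.8},
  {"finger_gap":0.085, "z":0.8},
  {"finger_gap":0.085, "z":0.8544},
])

```text
t: 2.6
eef_pos: [0.4728, 0.025, 0.0985]
eef_rot: [0.638, 0.77, 0.0, 0.0]
contact_force: [0.4, 1.4, -0.0]
opening: 0.085
grasp_force: 0.0
```

```bash
python3 d.py 473 23 28 10.7; python3 - <<'E'
from h import *
c=manip.capture("side");cv2.imwrite("pics/s1.png",cv2.resize(c["frame"][120:300,130:370],(800,600)))
E
```

```text
t 2.6 pos [0.4728 0.025  0.0985] tilt 0.06 rz 0.0 dxyz after turn [-0.002  -0.0002  0.0705] open 0.085 F [ 0.4  1.4 -0. ]
```

View pics/s1.png

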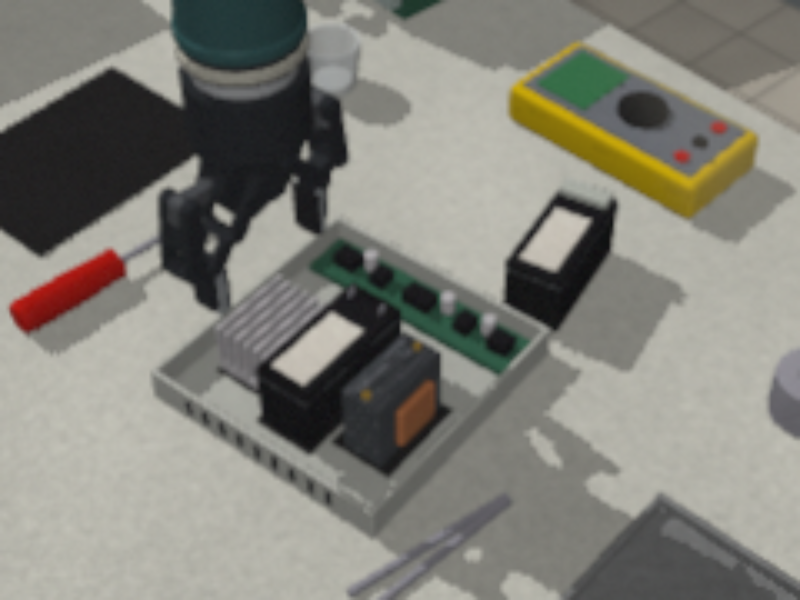

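Fingertips at (218,300) and (312,225) straddle the heat sink ends. I'll descend and grip.

Converted, 0.025 m is 0.4, 0.0205 m is 0.328.

Request:
jog_arm([
  {"finger_gap":0.085, "x":-0.032, "z":0.4},
  {"finger_gap":0.085, "z":0.4},
  {"finger_gap":0.085, "z":0.328},
  {"finger_gap":0.085},
])

```text
t: 3.15
eef_pos: [0.4723, 0.0229, 0.0291]
eef_rot: [0.638, 0.77, -0.001, -0.001]
contact_force: [-0.8, 0.1, 0.3]
opening: 0.0852
grasp_force: 0.0
```

```bash
python3 d.py 473 23 28 10.7
```

```text
t 3.15 pos [0.4723 0.0229 0.0291] tilt 0.13 rz 0.0 dxyz after turn [0.     0.0007 0.0011] open 0.0852 F [-0.8  0.1  0.3]
```

Request:
jog_arm([
  {"finger_gap":0.05},
  {"finger_gap":0.05},
  {"finger_gap":0.05},
  {"finger_gap":0.05},
  {"finger_gap":0.05},
])

```text
t: 3.78
eef_pos: [0.4738, 0.0231, 0.0308]
eef_rot: [0.638, 0.77, 0.001, 0.001]
contact_force: [-0.3, -0.5, 6.7]
opening: 0.0632
grasp_force: 66.2
```

```bash
python3 d.py 473 23 28 10.7
```

```text
t 3.77 pos [0.4738 0.0231 0.0308] tilt 0.12 rz 0.0 dxyz after turn [ 0.0001 -0.0008  0.0028] open 0.0632 F [-0.3 -0.5  6.7]
```

Converted, 0.05 m is 0.8, -0.045 m is -0.72.

Request:
jog_arm([
  {"finger_gap":0.05, "z":-0.48},
  {"finger_gap":0.05, "z":-0.72},
  {"finger_gap":0.05, "z":-0.72},
  {"finger_gap":0.05, "x":0.4, "y":0.096},
  {"finger_gap":0.05, "x":0.8, "y":0.1824},
])

```text
t: 4.4
eef_pos: [0.4767, 0.0992, 0.1511]
eef_rot: [0.64, 0.769, 0.001, 0.001]
contact_force: [0.7, 1.2, -2.5]
opening: 0.063
grasp_force: 67.5
```

Request:
jog_arm([
  {"finger_gap":0.05, "x":0.8, "y":0.1824},
  {"finger_gap":0.05, "x":0.8, "y":0.1824},
  {"finger_gap":0.05, "x":0.8, "y":0.1824},
  {"finger_gap":0.05, "x":0.8, "y":0.1824},
  {"finger_gap":0.05, "x":0.464, "y":0.1088},
])

```text
t: 5.03
eef_pos: [0.484, 0.338, 0.1499]
eef_rot: [0.637, 0.771, 0.0, -0.0]
contact_force: [0.8, 0.1, -2.6]
opening: 0.0629
grasp_force: 67.5
```

Request:
jog_arm([
  {"finger_gap":0.05},
  {"finger_gap":0.05, "z":0.64},
])

```text
t: 5.28
eef_pos: [0.487, 0.3356, 0.112]
eef_rot: [0.638, 0.77, 0.003, 0.001]
contact_force: [-0.5, 1.0, -3.0]
opening: 0.0633
grasp_force: 67.5
```

```bash
python3 d.py 485 335 29.8 10.7
```

```text
t 5.28 pos [0.487  0.3356 0.112 ] tilt 0.39 rz 0.0 dxyz after turn [-0.0002 -0.0021  0.0822] open 0.0633 F [-0.5  1.  -3. ]
```

Converted, 0.035 m is 0.56, 0.032 m is 0.512.

Request:
jog_arm([
  {"finger_gap":0.05, "z":0.56},
  {"finger_gap":0.05, "z":0.512},
  {"finger_gap":0.05, "z":0.176},
  {"finger_gap":0.05},
])

```text
t: 5.78
eef_pos: [0.4854, 0.3338, 0.0318]
eef_rot: [0.638, 0.77, -0.0, 0.0]
contact_force: [1.1, 0.0, -1.7]
opening: 0.0631
grasp_force: 67.6
```

```bash
python3 d.py 485 335 29.8 10.7
```

```text
t 5.78 pos [0.4854 0.3338 0.0318] tilt 0.03 rz -0.001 dxyz after turn [ 0.0013 -0.0002  0.002 ] open 0.0631 F [ 1.1  0.  -1.7]
```

Converted, 0.002 m is 0.032.

Request:
jog_arm([
  {"finger_gap":0.05, "z":0.032},
  {"finger_gap":0.05},
  {"finger_gap":0.085},
  {"finger_gap":0.085},
  {"finger_gap":0.085},
])

```text
t: 6.4
eef_pos: [0.4853, 0.3348, 0.0297]
eef_rot: [0.638, 0.77, 0.0, 0.0]
contact_force: [0.3, 0.1, 0.4]
opening: 0.0849
grasp_force: 0.0
```

Request:
jog_arm([
  {"finger_gap":0.085, "z":-0.48},
  {"finger_gap":0.085, "z":-0.64},
  {"finger_gap":0.085, "z":-0.64},
  {"finger_gap":0.085},
])

```text
t: 6.9
eef_pos: [0.4869, 0.3358, 0.1426]
eef_rot: [0.638, 0.77, 0.003, 0.0]
contact_force: [0.1, 0.6, 0.3]
opening: 0.0849
grasp_force: 0.0
```

```bash
python3 d.py 493 -78 120 10.7
```

```text
t 6.9 pos [0.4869 0.3358 0.1426] tilt 0.38 rz 0.0 dxyz after turn [-0.4077 -0.0709  0.0226] open 0.0849 F [0.1 0.6 0.3]
```

Converted, -0.051 m is -0.816, -0.0087 m is -0.1392.

Request:
jog_arm([
  {"finger_gap":0.085, "x":-0.816, "y":-0.1392},
  {"finger_gap":0.085, "x":-0.816, "y":-0.1392},
  {"finger_gap":0.085, "x":-0.816, "y":-0.1392},
  {"finger_gap":0.085, "x":-0.816, "y":-0.1392},
  {"finger_gap":0.085, "x":-0.816, "y":-0.1392},
])

```text
t: 7.52
eef_pos: [0.489, 0.0743, 0.1386]
eef_rot: [0.638, 0.77, -0.0, -0.0]
contact_force: [0.8, -0.2, 0.1]
opening: 0.0847
grasp_force: 0.0
```

Request:
jog_arm([
  {"finger_gap":0.085, "x":-0.816, "y":-0.1392},
  {"finger_gap":0.085, "x":-0.816, "y":-0.1392},
  {"finger_gap":0.085, "x":-0.8, "y":-0.1392},
  {"finger_gap":0.085, "z":0.48},
  {"finger_gap":0.085},
])

```text
t: 8.15
eef_pos: [0.4902, -0.0785, 0.1074]
eef_rot: [0.639, 0.77, -0.002, -0.002]
contact_force: [-0.0, -0.1, 0.2]
opening: 0.0848
grasp_force: 0.0
```

```bash
python3 d.py 493 -78 37 10.7; python3 - <<'E'
from h import *
c=manip.capture("side");cv2.imwrite("pics/s2.png",cv2.resize(c["frame"][120:300,130:370],(800,600)))
E
```

```text
t 8.15 pos [ 0.4902 -0.0785  0.1074] tilt 0.31 rz -0.001 dxyz after turn [-0.      0.0028  0.0704] open 0.0848 F [-0.  -0.1  0.2]
```

View pics/s2.png

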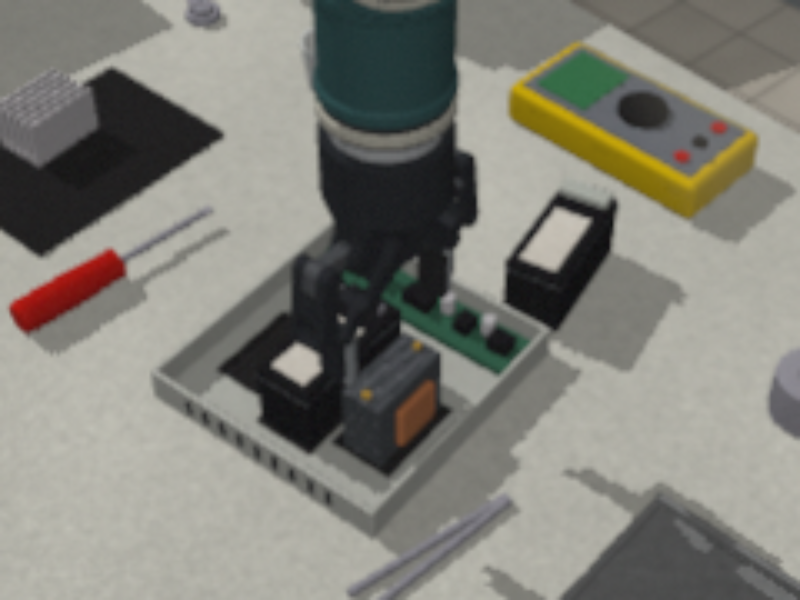

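The heat sink stands on the mat, upright at (50,115). The gripper is above the transformer, near finger at (350,360). I'll descend and grip.

Converted, 0.025 m is 0.4, 0.021 m is 0.336.

Request:
jog_arm([
  {"finger_gap":0.085, "y":0.024, "z":0.4},
  {"finger_gap":0.085, "z":0.4},
  {"finger_gap":0.085, "z":0.336},
  {"finger_gap":0.085},
])

```text
t: 8.7
eef_pos: [0.4932, -0.077, 0.0379]
eef_rot: [0.637, 0.771, -0.001, -0.001]
contact_force: [-0.3, -0.2, 1.4]
opening: 0.0852
grasp_force: 0.0
```

```bash
python3 d.py 493 -78 37 10.7
```

```text
t 8.7 pos [ 0.4932 -0.077   0.0379] tilt 0.13 rz 0.002 dxyz after turn [-0.001  -0.0004  0.0009] open 0.0852 F [-0.3 -0.2  1.4]
```

Request:
jog_arm([
  {"finger_gap":0.05},
  {"finger_gap":0.05},
  {"finger_gap":0.05},
  {"finger_gap":0.05},
])

```text
t: 9.2
eef_pos: [0.4944, -0.0777, 0.0397]
eef_rot: [0.638, 0.77, 0.001, 0.0]
contact_force: [-0.3, 0.6, 6.7]
opening: 0.0634
grasp_force: 67.5
```

```bash
python3 d.py 493 -78 37 10.7
```

```text
t 9.2 pos [ 0.4944 -0.0777  0.0397] tilt 0.1 rz 0.001 dxyz after turn [-0.     -0.0015  0.0027] open 0.0634 F [-0.3  0.6  6.7]
```

Request:
jog_arm([
  {"finger_gap":0.05, "z":-0.48},
  {"finger_gap":0.05, "z":-0.72},
  {"finger_gap":0.05, "z":-0.8},
  {"finger_gap":0.05},
])

```text
t: 9.7
eef_pos: [0.496, -0.078, 0.1667]
eef_rot: [0.638, 0.77, 0.003, 0.003]
contact_force: [0.5, -0.0, -5.3]
opening: 0.0632
grasp_force: 70.0
```

```bash
python3 d.py 495 267 150 10.7
```

```text
t 9.7 pos [ 0.496  -0.078   0.1667] tilt 0.44 rz 0.0 dxyz after turn [0.3392 0.0631 0.0167] open 0.0632 F [ 0.5 -0.  -5.3]
```

Converted, 0.05 m is 0.8, 0.045 m is 0.72.

Request:
jog_arm([
  {"finger_gap":0.05, "x":0.384, "y":0.072},
  {"finger_gap":0.05, "x":0.72, "y":0.136},
  {"finger_gap":0.05, "x":0.8, "y":0.152},
  {"finger_gap":0.05, "x":0.8, "y":0.152},
  {"finger_gap":0.05, "x":0.8, "y":0.152},
])

```text
t: 10.32
eef_pos: [0.4924, 0.1464, 0.1619]
eef_rot: [0.638, 0.77, -0.001, -0.001]
contact_force: [1.0, -0.7, -5.0]
opening: 0.0636
grasp_force: 69.8
```

Request:
jog_arm([
  {"finger_gap":0.05, "x":0.8, "y":0.152},
  {"finger_gap":0.05, "x":0.72, "y":0.128},
  {"finger_gap":0.05, "x":0.4, "y":0.064},
  {"finger_gap":0.05, "z":0.48},
  {"finger_gap":0.05, "z":0.48},
])

```text
t: 10.95
eef_pos: [0.4911, 0.2671, 0.101]
eef_rot: [0.637, 0.77, -0.001, -0.0]
contact_force: [0.5, -0.4, -4.6]
opening: 0.0635
grasp_force: 70.0
```

Request:
jog_arm([
  {"finger_gap":0.05, "z":0.48},
  {"finger_gap":0.05, "z":0.48},
  {"finger_gap":0.05, "z":0.048},
  {"finger_gap":0.05},
])

```text
t: 11.45
eef_pos: [0.4918, 0.2663, 0.0394]
eef_rot: [0.638, 0.77, -0.001, -0.0]
contact_force: [-0.6, 0.2, -5.0]
opening: 0.0632
grasp_force: 71.7
```

```bash
python3 d.py 495 267 38.7 10.7
```

```text
t 11.45 pos [0.4918 0.2663 0.0394] tilt 0.13 rz 0.0 dxyz after turn [0.0001 0.0033 0.0007] open 0.0632 F [-0.6  0.2 -5. ]
```

Converted, 0.0015 m is 0.024.

Request:
jog_arm([
  {"finger_gap":0.05, "z":0.024},
  {"finger_gap":0.05},
])

```text
t: 11.7
eef_pos: [0.4926, 0.2669, 0.039]
eef_rot: [0.638, 0.77, 0.0, -0.0]
contact_force: [0.2, -0.4, -5.7]
opening: 0.0633
grasp_force: 71.7
```

Request:
jog_arm([
  {"finger_gap":0.085},
  {"finger_gap":0.085},
  {"finger_gap":0.085},
])

```text
t: 12.08
eef_pos: [0.4931, 0.2671, 0.0394]
eef_rot: [0.638, 0.77, 0.001, 0.0]
contact_force: [0.7, 0.2, -0.4]
opening: 0.0848
grasp_force: 0.0
```

```bash
python3 d.py 495 267 38.7 10.7
```

```text
t 12.07 pos [0.4931 0.2671 0.0394] tilt 0.06 rz 0.0 dxyz after turn [-0.0005  0.0019  0.0007] open 0.0848 F [ 0.7  0.2 -0.4]
```

Request:
jog_arm([
  {"finger_gap":0.085, "z":-0.48},
  {"finger_gap":0.085, "z":-0.64},
  {"finger_gap":0.085, "z":-0.8},
  {"finger_gap":0.085, "z":-0.16},
])

```text
t: 12.58
eef_pos: [0.4945, 0.2677, 0.1724]
eef_rot: [0.638, 0.77, 0.003, 0.001]
contact_force: [-0.3, -0.2, 0.4]
opening: 0.0849
grasp_force: 0.0
```

```bash
python3 d.py 482.5 -27.7 120 100.6; python3 - <<'E'
from h import *
print(manip.get_obs()["joint_positions"])
c=manip.capture("side");cv2.imwrite("pics/s3.png",cv2.resize(c["frame"][120:300,90:330],(800,600)))
E
```

```text
t 12.57 pos [0.4945 0.2677 0.1724] tilt 0.37 rz -1.569 dxyz after turn [ 0.0662 -0.2881  0.0524] open 0.0849 F [-0.3 -0.2  0.4]
[-0.98918668  0.45258875  0.55279816  1.92302244 -0.31374205  0.84459897
 -0.08528401]
```

View pics/s3.png

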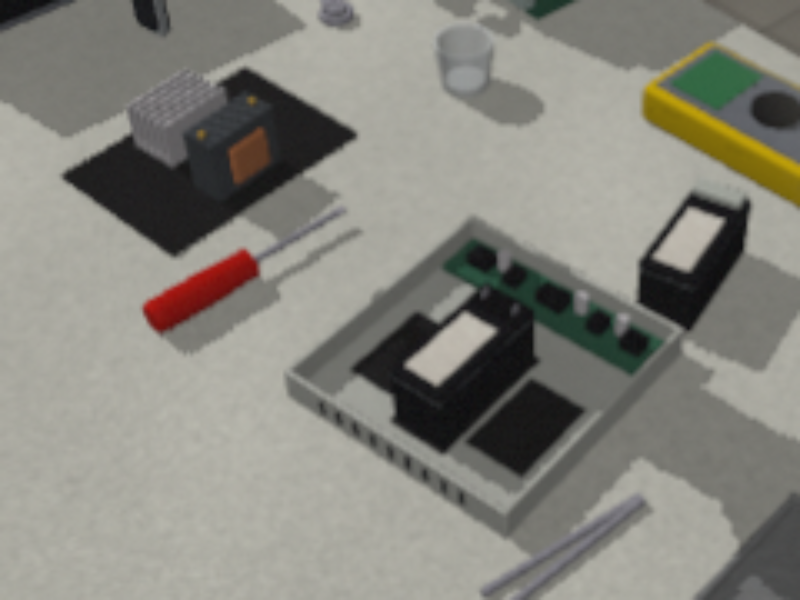

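Both parts stand on the mat, at (175,115) and (230,150), and the old battery at (465,365) is now free on both sides.

Converted, -0.1743 rad is -0.111.

Request:
jog_arm([
  {"finger_gap":0.085, "drz":-0.111},
  {"finger_gap":0.085, "drz":-0.111},
  {"finger_gap":0.085, "drz":-0.111},
  {"finger_gap":0.085, "drz":-0.111},
  {"finger_gap":0.085, "drz":-0.111},
])

```text
t: 13.25
eef_pos: [0.4918, 0.2665, 0.1673]
eef_rot: [0.251, 0.968, -0.001, -0.001]
contact_force: [0.2, 0.3, 1.1]
opening: 0.0854
grasp_force: 0.0
```

Request:
jog_arm([
  {"finger_gap":0.085, "drz":-0.111},
  {"finger_gap":0.085, "drz":-0.111},
  {"finger_gap":0.085, "drz":-0.111},
  {"finger_gap":0.085, "drz":-0.111},
])

```text
t: 13.75
eef_pos: [0.4918, 0.2665, 0.1673]
eef_rot: [-0.095, 0.995, -0.0, -0.001]
contact_force: [0.8, -0.0, -0.3]
opening: 0.0852
grasp_force: 0.0
```

Request:
jog_arm([
  {"finger_gap":0.085, "x":0.176, "y":-0.768},
  {"finger_gap":0.085, "x":0.176, "y":-0.768},
  {"finger_gap":0.085, "x":0.176, "y":-0.768},
  {"finger_gap":0.085, "x":0.176, "y":-0.768},
  {"finger_gap":0.085, "x":0.176, "y":-0.768},
])

```text
t: 14.38
eef_pos: [0.4817, 0.0194, 0.1677]
eef_rot: [-0.092, 0.996, 0.0, -0.001]
contact_force: [0.2, 0.4, 0.5]
opening: 0.0851
grasp_force: 0.0
```

Request:
jog_arm([
  {"finger_gap":0.085, "x":0.176, "y":-0.768},
  {"finger_gap":0.085},
])

```text
t: 14.62
eef_pos: [0.4795, -0.0324, 0.1678]
eef_rot: [-0.089, 0.996, -0.001, -0.001]
contact_force: [-0.0, 0.6, -0.5]
opening: 0.0853
grasp_force: 0.0
```

```bash
python3 d.py 482.5 -27.7 36 100.6
```

```text
t 14.62 pos [ 0.4795 -0.0324  0.1678] tilt 0.14 rz -0.008 dxyz after turn [-0.0038  0.004   0.1318] open 0.0853 F [-0.   0.6 -0.5]
```

Request:
jog_arm([
  {"finger_gap":0.085, "x":-0.0608, "y":0.064, "z":0.64},
  {"finger_gap":0.085, "z":0.64},
  {"finger_gap":0.085, "z":0.48},
  {"finger_gap":0.085, "z":0.32},
  {"finger_gap":0.085},
])

```text
t: 15.25
eef_pos: [0.4819, -0.0228, 0.0368]
eef_rot: [-0.093, 0.996, 0.0, -0.002]
contact_force: [-1.2, -0.2, -1.0]
opening: 0.0851
grasp_force: 0.0
```

```bash
python3 d.py 482.5 -27.7 36 100.6
```

```text
t 15.25 pos [ 0.4819 -0.0228  0.0368] tilt 0.29 rz 0.001 dxyz after turn [ 0.0003 -0.005   0.0008] open 0.0851 F [-1.2 -0.2 -1. ]
```

Request:
jog_arm([
  {"finger_gap":0.03},
  {"finger_gap":0.03},
  {"finger_gap":0.03},
  {"finger_gap":0.03},
  {"finger_gap":0.03},
])

```text
t: 15.88
eef_pos: [0.4848, -0.024, 0.04]
eef_rot: [-0.092, 0.996, -0.0, 0.001]
contact_force: [0.1, -2.0, 5.3]
opening: 0.0421
grasp_force: 62.4
```

```bash
python3 d.py 482.5 -27.7 36 100.6
```

```text
t 15.88 pos [ 0.4848 -0.024   0.04  ] tilt 0.15 rz -0.0 dxyz after turn [ 0.0029 -0.0032  0.004 ] open 0.0421 F [ 0.1 -2.   5.3]
```

Converted, -0.04 m is -0.64, -0.03 m is -0.48.

Request:
jog_arm([
  {"finger_gap":0.03, "z":-0.48},
  {"finger_gap":0.03, "z":-0.64},
  {"finger_gap":0.03, "z":-0.64},
  {"finger_gap":0.03},
])

```text
t: 16.38
eef_pos: [0.4852, -0.0234, 0.1511]
eef_rot: [-0.092, 0.996, 0.0, 0.003]
contact_force: [1.3, -0.1, -6.0]
opening: 0.0427
grasp_force: 63.6
```

```bash
python3 d.py 510 -321.5 42 100.6
```

```text
t 16.38 pos [ 0.4852 -0.0234  0.1511] tilt 0.32 rz 0.0 dxyz after turn [ 0.0304 -0.2975  0.1091] open 0.0427 F [ 1.3 -0.1 -6. ]
```

Converted, -0.05 m is -0.8, -0.0275 m is -0.44.

Request:
jog_arm([
  {"finger_gap":0.03, "x":0.048, "y":-0.44},
  {"finger_gap":0.03, "x":0.08, "y":-0.8},
  {"finger_gap":0.03, "x":0.08, "y":-0.8},
  {"finger_gap":0.03, "x":0.08, "y":-0.8},
  {"finger_gap":0.03, "x":0.08, "y":-0.8},
])

```text
t: 17.0
eef_pos: [0.5016, -0.2522, 0.1465]
eef_rot: [-0.092, 0.996, 0.001, -0.002]
contact_force: [-0.8, 0.6, -5.3]
opening: 0.0424
grasp_force: 63.5
```

Request:
jog_arm([
  {"finger_gap":0.03, "x":0.08, "y":-0.72},
  {"finger_gap":0.03, "x":0.032, "y":-0.4},
  {"finger_gap":0.03, "z":0.48},
  {"finger_gap":0.03, "z":0.64},
  {"finger_gap":0.03, "z":0.32},
])

```text
t: 17.62
eef_pos: [0.5063, -0.3198, 0.0546]
eef_rot: [-0.092, 0.996, 0.002, -0.003]
contact_force: [0.8, 0.8, -5.1]
opening: 0.0426
grasp_force: 63.1
```

Request:
jog_arm([
  {"finger_gap":0.03, "z":0.224},
  {"finger_gap":0.03},
])

```text
t: 17.88
eef_pos: [0.5085, -0.3213, 0.044]
eef_rot: [-0.092, 0.996, 0.0, -0.001]
contact_force: [-0.4, -0.1, -4.7]
opening: 0.0425
grasp_force: 63.1
```

```bash
python3 d.py 510 -321.5 41 100.6
```

```text
t 17.88 pos [ 0.5085 -0.3213  0.044 ] tilt 0.1 rz -0.0 dxyz after turn [-0.0014 -0.0005  0.003 ] open 0.0425 F [-0.4 -0.1 -4.7]
```

Request:
jog_arm([
  {"finger_gap":0.03, "z":0.048},
  {"finger_gap":0.03},
  {"finger_gap":0.085},
  {"finger_gap":0.085},
  {"finger_gap":0.085},
])

```text
t: 18.5
eef_pos: [0.5095, -0.322, 0.0426]
eef_rot: [-0.092, 0.996, -0.0, 0.001]
contact_force: [0.7, 0.2, 1.0]
opening: 0.0849
grasp_force: 0.0
```

Request:
jog_arm([
  {"finger_gap":0.085, "z":-0.48},
  {"finger_gap":0.085, "z":-0.64},
  {"finger_gap":0.085, "z":-0.72, "drz":-0.0509},
  {"finger_gap":0.085, "drz":-0.0509},
  {"finger_gap":0.085},
])

```text
t: 19.12
eef_pos: [0.5091, -0.3217, 0.1576]
eef_rot: [-0.171, 0.985, -0.0, 0.001]
contact_force: [0.6, -0.3, 0.6]
opening: 0.0851
grasp_force: 0.0
```

```bash
python3 d.py 673.5 -54 130 109.7
```

```text
t 19.12 pos [ 0.5091 -0.3217  0.1576] tilt 0.08 rz 0.0 dxyz after turn [-0.245   0.1966  0.0276] open 0.0851 F [ 0.6 -0.3  0.6]
```

Converted, -0.041 m is -0.656, 0.0328 m is 0.5248.

Request:
jog_arm([
  {"finger_gap":0.085, "x":-0.656, "y":0.5248},
  {"finger_gap":0.085, "x":-0.656, "y":0.5248},
  {"finger_gap":0.085, "x":-0.656, "y":0.5248},
  {"finger_gap":0.085, "x":-0.656, "y":0.5248},
  {"finger_gap":0.085, "x":-0.656, "y":0.5248},
])

```text
t: 19.75
eef_pos: [0.6467, -0.0965, 0.156]
eef_rot: [-0.171, 0.985, 0.0, -0.001]
contact_force: [-0.2, -0.1, 0.2]
opening: 0.085
grasp_force: 0.0
```

Request:
jog_arm([
  {"finger_gap":0.085, "x":-0.64, "y":0.5216},
  {"finger_gap":0.085, "z":0.48},
  {"finger_gap":0.085},
  {"finger_gap":0.085},
])

```text
t: 20.25
eef_pos: [0.6728, -0.0552, 0.127]
eef_rot: [-0.17, 0.985, -0.0, -0.0]
contact_force: [0.9, -0.1, 0.2]
opening: 0.0847
grasp_force: 0.0
```

```bash
python3 d.py 673.5 -54 34 109.7; python3 - <<'E'
from h import *
for n in("side","top"):
  c=manip.capture(n)
  cv2.imwrite(f"pics/{n}4.png",cv2.resize(c["frame"][110:380,130:490] if n=="side" else c["frame"][130:280,100:300],(800,600)))
E
```

```text
t 20.25 pos [ 0.6728 -0.0552  0.127 ] tilt 0.05 rz -0.001 dxyz after turn [-0.0011  0.0009  0.093 ] open 0.0847 F [ 0.9 -0.1  0.2]
```

View pics/side4.png

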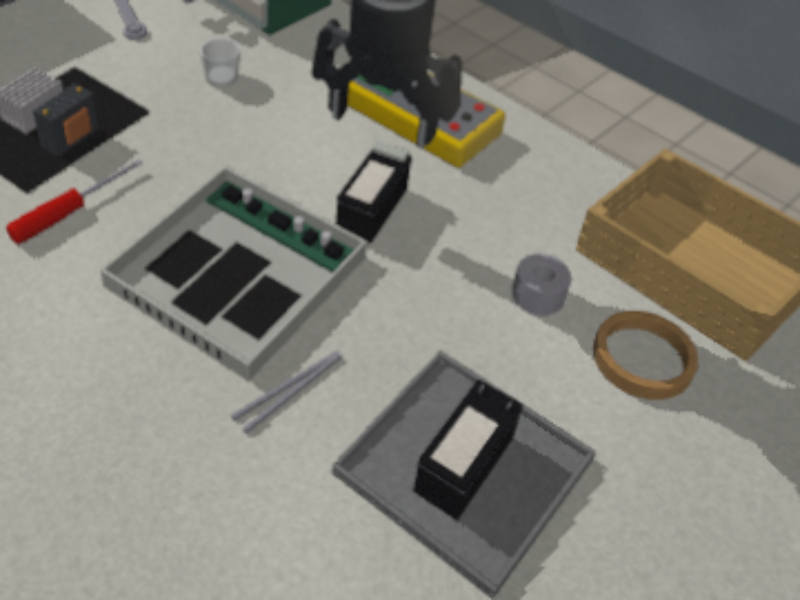

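Old battery lies flat in the tray (465,450), and the gripper is over the new battery at (375,190). I'll descend and grip, and re-measure the bare pads in the case.

Converted, 0.03 m is 0.48, 0.02 m is 0.32.

Request:
jog_arm([
  {"finger_gap":0.085, "x":-0.016, "y":0.016, "z":0.48},
  {"finger_gap":0.085, "z":0.48},
  {"finger_gap":0.085, "z":0.32},
  {"finger_gap":0.085, "z":0.208},
  {"finger_gap":0.085},
])

```text
t: 20.98
eef_pos: [0.6734, -0.0528, 0.0334]
eef_rot: [-0.171, 0.985, 0.0, -0.0]
contact_force: [0.5, -0.5, -0.4]
opening: 0.0852
grasp_force: 0.0
```

```bash
python3 d.py 673.5 -54 34 109.7
```

```text
t 20.98 pos [ 0.6734 -0.0528  0.0334] tilt 0.05 rz 0.001 dxyz after turn [ 0.0003 -0.0012 -0.0006] open 0.0852 F [ 0.5 -0.5 -0.4]
```

Request:
jog_arm([
  {"finger_gap":0.03},
  {"finger_gap":0.03},
  {"finger_gap":0.03},
  {"finger_gap":0.03},
  {"finger_gap":0.03},
])

```text
t: 21.6
eef_pos: [0.6745, -0.0526, 0.035]
eef_rot: [-0.172, 0.985, -0.0, 0.001]
contact_force: [-1.1, 0.3, 5.5]
opening: 0.0422
grasp_force: 63.7
```

```bash
python3 d.py 673.5 -54 34 109.7
python3 - <<'E'
from h import *
for n in("side","top"):
    c=manip.capture(n);V=c["frame"].max(2)
    lo,hi=proj(c,[[.40,-.0,.004],[.56,-.06,.004],[.47,.06,.004],[.50,-.12,.004]]),0
    M=np.zeros_like(V);x0,y0=lo.min(0).astype(int);x1,y1=lo.max(0).astype(int);M[y0:y1,x0:x1]=(V[y0:y1,x0:x1]<62)
    for k in cv2.findContours(M,cv2.RETR_EXTERNAL,cv2.CHAIN_APPROX_NONE)[0]:
        if cv2.contourArea(k)>80:
            r=cv2.minAreaRect((onplane(c,k.reshape(-1,2),.0045)[:,:2]*1000).astype(np.float32));print(n,np.round(r[0],1),np.round(r[1],1),round(r[2],1))
E
```

```text
t 21.6 pos [ 0.6745 -0.0526  0.035 ] tilt 0.11 rz 0.001 dxyz after turn [ 0.0014 -0.001   0.001 ] open 0.0422 F [-1.1  0.3  5.5]
side [493.1 -76.3] [66.8 43. ] 9.9
side [483.4 -26.1] [100.7  44.5] 11.2
side [473.8  24.7] [66.6 45.2] 12.5
top [476.3 -73.4] [44.7 76.7] 36.0
```

Careful with the scale: shifts go in shares of 62.5 mm and turns go in shares of pi/2 rad. That gives: -0.04 m is -0.64, -0.03 m is -0.48, 0.08 rad is 0.0509.

Request:
jog_arm([
  {"finger_gap":0.03, "z":-0.48},
  {"finger_gap":0.03, "z":-0.64},
  {"finger_gap":0.03, "z":-0.64, "drz":0.0509},
  {"finger_gap":0.03, "drz":0.0477},
  {"finger_gap":0.03},
])

```text
t: 22.32
eef_pos: [0.6723, -0.0521, 0.1426]
eef_rot: [-0.095, 0.995, 0.0, -0.001]
contact_force: [-0.3, -0.4, -7.1]
opening: 0.0428
grasp_force: 62.9
```

```bash
python3 d.py 483 -27 39 100.9
```

```text
t 22.32 pos [ 0.6723 -0.0521  0.1426] tilt 0.16 rz 0.001 dxyz after turn [0.1812 0.0605 0.1036] open 0.0428 F [-0.3 -0.4 -7.1]
```

Converted, 0.045 m is 0.72, 0.042 m is 0.672.

Request:
jog_arm([
  {"finger_gap":0.03, "x":0.4, "y":0.128},
  {"finger_gap":0.03, "x":0.72, "y":0.24},
  {"finger_gap":0.03, "x":0.72, "y":0.24},
  {"finger_gap":0.03, "x":0.672, "y":0.24},
  {"finger_gap":0.03, "x":0.384, "y":0.12},
])

```text
t: 22.95
eef_pos: [0.4806, -0.0268, 0.1424]
eef_rot: [-0.096, 0.995, 0.0, -0.002]
contact_force: [-0.5, -0.2, -6.2]
opening: 0.0425
grasp_force: 62.8
```

Request:
jog_arm([
  {"finger_gap":0.03, "z":0.32},
  {"finger_gap":0.03, "z":0.48},
  {"finger_gap":0.03},
  {"finger_gap":0.03},
])

```text
t: 23.45
eef_pos: [0.4845, -0.0274, 0.094]
eef_rot: [-0.095, 0.995, -0.0, -0.0]
contact_force: [0.1, 0.3, -5.8]
opening: 0.0421
grasp_force: 63.2
```

```bash
python3 d.py 483 -27 39 100.9
python3 - <<'E'
from h import *
c=manip.capture("side");cv2.imwrite("pics/s5.png",cv2.resize(c["frame"][140:290,150:350],(800,600)))
E
```

```text
t 23.45 pos [ 0.4845 -0.0274  0.094 ] tilt 0.03 rz 0.0 dxyz after turn [0.0014 0.0007 0.055 ] open 0.0421 F [ 0.1  0.3 -5.8]
```

View pics/s5.png

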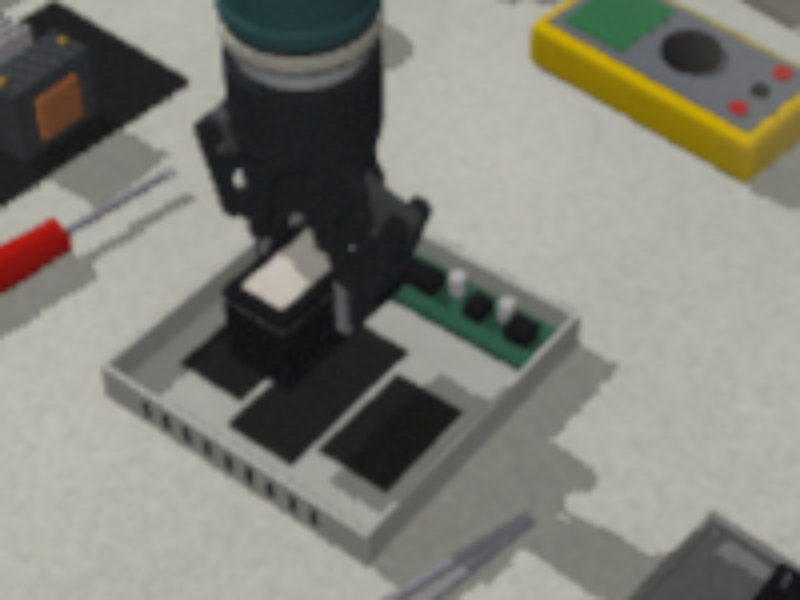

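Battery hangs level over the middle pad. Its near lower corners are at (290,385) and (230,340), so I'll check the grasp offset from those.

Converted, 0.03 m is 0.48, 0.015 m is 0.24.

```bash
python3 - <<'E'
from h import *
c=manip.capture("side")
q=onplane(c,[[150+290/4-.4,140+385/4-.4],[150+230/4-.4,140+340/4-.4]],.059)[:,:2]
a=np.radians(10.9);Rm=np.array([[np.cos(a),np.sin(a)],[-np.sin(a),np.cos(a)]])
print(((q-np.array([.4840,-.0273]))@Rm.T*1000).round(1))
E
```

```text
[[-43.3 -17.4]
 [-38.7  28.6]]
```

Request:
jog_arm([
  {"finger_gap":0.03, "x":0.016, "y":0.008, "z":0.48},
  {"finger_gap":0.03, "z":0.24},
  {"finger_gap":0.03, "z":0.128},
  {"finger_gap":0.03},
])

```text
t: 24.05
eef_pos: [0.4835, -0.027, 0.0408]
eef_rot: [-0.095, 0.996, -0.0, -0.0]
contact_force: [1.0, -0.1, -6.3]
opening: 0.0425
grasp_force: 63.1
```

```bash
python3 d.py 483 -27 39 100.9
```

```text
t 24.05 pos [ 0.4835 -0.027   0.0408] tilt 0.02 rz -0.0 dxyz after turn [0.0005 0.0001 0.0018] open 0.0425 F [ 1.  -0.1 -6.3]
```

Converted, 0.002 m is 0.032.

Request:
jog_arm([
  {"finger_gap":0.03, "x":0.032},
  {"finger_gap":0.03, "z":0.032},
  {"finger_gap":0.03},
])

```text
t: 24.42
eef_pos: [0.4816, -0.0273, 0.0391]
eef_rot: [-0.095, 0.995, 0.0, 0.0]
contact_force: [0.7, 0.3, -7.0]
opening: 0.0425
grasp_force: 63.2
```

Request:
jog_arm([
  {"finger_gap":0.07},
  {"finger_gap":0.085},
  {"finger_gap":0.085},
])

```text
t: 24.8
eef_pos: [0.482, -0.0274, 0.0393]
eef_rot: [-0.095, 0.995, -0.0, 0.001]
contact_force: [-0.1, -0.7, -0.4]
opening: 0.0852
grasp_force: 0.0
```

```bash
python3 d.py 483 -27 39 100.9
```

```text
t 24.8 pos [ 0.482  -0.0274  0.0393] tilt 0.06 rz -0.0 dxyz after turn [-0.0011  0.0001  0.0003] open 0.0852 F [-0.1 -0.7 -0.4]
```

Request:
jog_arm([
  {"finger_gap":0.085, "z":-0.48},
  {"finger_gap":0.085, "z":-0.64},
  {"finger_gap":0.085, "z":-0.8},
  {"finger_gap":0.085, "z":-0.16},
])

```text
t: 25.3
eef_pos: [0.4834, -0.0274, 0.1721]
eef_rot: [-0.095, 0.995, 0.0, 0.003]
contact_force: [1.0, 0.2, 0.1]
opening: 0.0851
grasp_force: 0.0
```

```bash
python3 d.py 494 267.0 120 10.8
```

```text
t 25.3 pos [ 0.4834 -0.0274  0.1721] tilt 0.37 rz -1.57 dxyz after turn [-0.2872 -0.0655  0.0521] open 0.0851 F [1.  0.2 0.1]
```

Converted, 0.1745 rad is 0.1111.

Request:
jog_arm([
  {"finger_gap":0.085, "drz":0.1111},
  {"finger_gap":0.085, "drz":0.1111},
  {"finger_gap":0.085, "drz":0.1111},
  {"finger_gap":0.085, "drz":0.1111},
  {"finger_gap":0.085, "drz":0.1111},
])

```text
t: 25.92
eef_pos: [0.4809, -0.0273, 0.1682]
eef_rot: [0.337, 0.941, -0.0, -0.001]
contact_force: [0.8, 0.4, -0.9]
opening: 0.0851
grasp_force: 0.0
```

Request:
jog_arm([
  {"finger_gap":0.085, "drz":0.1111},
  {"finger_gap":0.085, "drz":0.1111},
  {"finger_gap":0.085, "drz":0.1111},
  {"finger_gap":0.085, "drz":0.1111},
])

```text
t: 26.42
eef_pos: [0.481, -0.0273, 0.1682]
eef_rot: [0.639, 0.769, -0.001, -0.0]
contact_force: [0.3, 1.1, 0.2]
opening: 0.0849
grasp_force: 0.0
```

Request:
jog_arm([
  {"finger_gap":0.085, "x":0.768, "y":0.176},
  {"finger_gap":0.085, "x":0.768, "y":0.176},
  {"finger_gap":0.085, "x":0.768, "y":0.176},
  {"finger_gap":0.085, "x":0.768, "y":0.176},
  {"finger_gap":0.085, "x":0.768, "y":0.176},
])

```text
t: 27.05
eef_pos: [0.4896, 0.2202, 0.1682]
eef_rot: [0.637, 0.771, -0.0, -0.0]
contact_force: [-0.0, 0.0, -0.2]
opening: 0.0853
grasp_force: 0.0
```

Request:
jog_arm([
  {"finger_gap":0.085, "x":0.752, "y":0.176},
  {"finger_gap":0.085, "z":0.64},
  {"finger_gap":0.085},
])

```text
t: 27.42
eef_pos: [0.4896, 0.266, 0.1259]
eef_rot: [0.636, 0.771, -0.004, -0.001]
contact_force: [0.3, -0.5, -0.3]
opening: 0.0849
grasp_force: 0.0
```

```bash
python3 d.py 493.5 267.0 39 10.7
python3 - <<'E'
from h import *
for n in("side","top"):
    c=manip.capture(n);f=c["frame"]
    f=f[140:290,90:330] if n=="side" else f[135:285,110:310]
    cv2.imwrite(f"pics/{n}6.png",cv2.resize(f,(800,500) if n=="side" else (800,600),interpolation=cv2.INTER_CUBIC))
E
```

```text
t 27.43 pos [0.4896 0.266  0.1259] tilt 0.42 rz 0.004 dxyz after turn [0.0002 0.004  0.0869] open 0.0849 F [ 0.3 -0.5 -0.3]
```

View pics/top6.png

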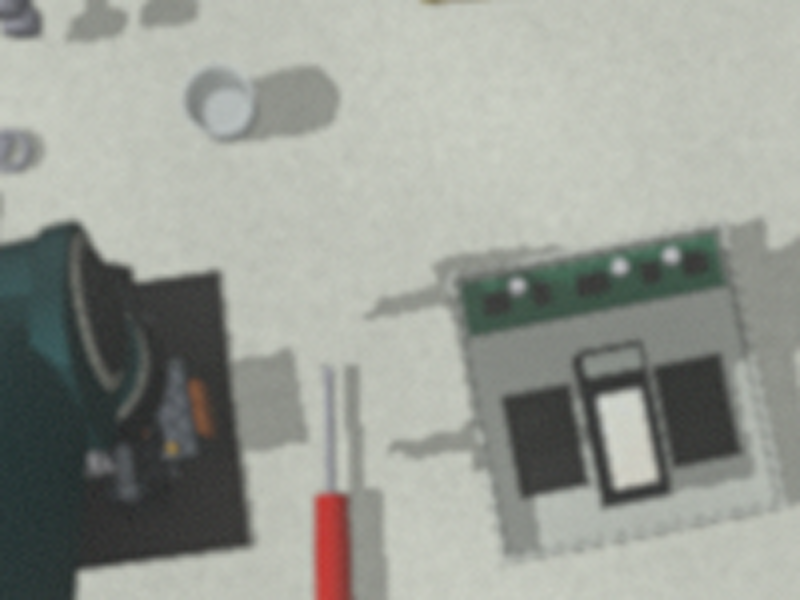

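View pics/side6.png

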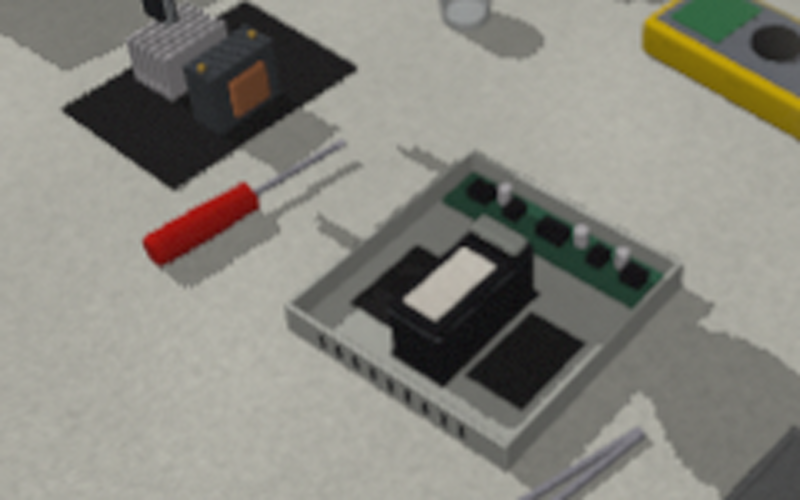

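The new battery's near edge (604,507)-(670,490) coincides with where the old one stood, so it is seated. Next I'll fetch the transformer.

Converted, 0.03 m is 0.48, 0.026 m is 0.416.

Request:
jog_arm([
  {"finger_gap":0.085, "y":0.048, "z":0.48},
  {"finger_gap":0.085, "z":0.48},
  {"finger_gap":0.085, "z":0.416},
  {"finger_gap":0.085},
  {"finger_gap":0.085},
])

```text
t: 28.15
eef_pos: [0.4962, 0.2674, 0.0445]
eef_rot: [0.637, 0.771, 0.001, 0.0]
contact_force: [0.2, -0.0, 1.1]
opening: 0.0847
grasp_force: 0.0
```

```bash
python3 d.py 493.1 267.1 39 10.7
```

```text
t 28.15 pos [0.4962 0.2674 0.0445] tilt 0.14 rz 0.002 dxyz after turn [ 0.0003 -0.0031  0.0055] open 0.0847 F [ 0.2 -0.   1.1]
```

Request:
jog_arm([
  {"finger_gap":0.05},
  {"finger_gap":0.05},
  {"finger_gap":0.05},
  {"finger_gap":0.05},
])

```text
t: 28.65
eef_pos: [0.4951, 0.2679, 0.0444]
eef_rot: [0.637, 0.771, 0.001, -0.0]
contact_force: [-2.5, -1.2, 7.3]
opening: 0.063
grasp_force: 66.9
```

```bash
python3 d.py 493.1 267.1 39 10.7
```

```text
t 28.65 pos [0.4951 0.2679 0.0444] tilt 0.08 rz 0.003 dxyz after turn [-0.0004 -0.0021  0.0054] open 0.063 F [-2.5 -1.2  7.3]
```

Request:
jog_arm([
  {"finger_gap":0.05, "z":-0.48},
  {"finger_gap":0.05, "z":-0.72},
  {"finger_gap":0.05, "z":-0.8},
  {"finger_gap":0.05},
])

```text
t: 29.15
eef_pos: [0.497, 0.2685, 0.1716]
eef_rot: [0.637, 0.771, 0.004, 0.001]
contact_force: [0.9, 0.1, -5.3]
opening: 0.0633
grasp_force: 70.1
```

```bash
python3 d.py 494 -77.7 120 10.7
```

```text
t 29.15 pos [0.497  0.2685 0.1716] tilt 0.45 rz 0.003 dxyz after turn [-0.3397 -0.0672  0.0516] open 0.0633 F [ 0.9  0.1 -5.3]
```

Converted, -0.05 m is -0.8, -0.048 m is -0.768.

Request:
jog_arm([
  {"finger_gap":0.05, "x":-0.4, "y":-0.08},
  {"finger_gap":0.05, "x":-0.768, "y":-0.152},
  {"finger_gap":0.05, "x":-0.8, "y":-0.16},
  {"finger_gap":0.05, "x":-0.8, "y":-0.16},
  {"finger_gap":0.05, "x":-0.8, "y":-0.16},
])

```text
t: 29.78
eef_pos: [0.4919, 0.0387, 0.1666]
eef_rot: [0.637, 0.771, -0.001, -0.001]
contact_force: [-0.1, -0.6, -5.6]
opening: 0.0633
grasp_force: 69.8
```

Request:
jog_arm([
  {"finger_gap":0.05, "x":-0.8, "y":-0.16},
  {"finger_gap":0.05, "x":-0.672, "y":-0.128},
  {"finger_gap":0.05, "x":-0.384, "y":-0.072},
  {"finger_gap":0.05, "z":0.48},
  {"finger_gap":0.05, "z":0.32},
])

```text
t: 30.4
eef_pos: [0.4914, -0.0781, 0.1156]
eef_rot: [0.637, 0.771, -0.001, -0.001]
contact_force: [-0.3, 0.4, -6.2]
opening: 0.0632
grasp_force: 69.6
```

Request:
jog_arm([
  {"finger_gap":0.05},
  {"finger_gap":0.05},
])

```text
t: 30.65
eef_pos: [0.4931, -0.0781, 0.1179]
eef_rot: [0.637, 0.771, -0.0, -0.0]
contact_force: [0.1, 0.1, -4.4]
opening: 0.0631
grasp_force: 69.5
```

```bash
python3 d.py 493.3 -77 45.4 10.8
```

```text
t 30.65 pos [ 0.4931 -0.0781  0.1179] tilt 0.03 rz 0.002 dxyz after turn [0.001  0.0004 0.0725] open 0.0631 F [ 0.1  0.1 -4.4]
```

Converted, 0.025 m is 0.4, 0.0005 m is 0.008.

Request:
jog_arm([
  {"finger_gap":0.05, "x":0.008, "z":0.4},
  {"finger_gap":0.05, "z":0.4},
  {"finger_gap":0.05, "z":0.24},
  {"finger_gap":0.05, "z":0.08},
  {"finger_gap":0.05},
])

```text
t: 31.28
eef_pos: [0.4935, -0.0777, 0.0482]
eef_rot: [0.637, 0.771, 0.0, 0.0]
contact_force: [0.4, -0.7, -5.0]
opening: 0.0629
grasp_force: 69.6
```

```bash
python3 d.py 493.3 -77 45.4 10.8
```

```text
t 31.27 pos [ 0.4935 -0.0777  0.0482] tilt 0.04 rz 0.002 dxyz after turn [ 0.0007 -0.0001  0.0028] open 0.0629 F [ 0.4 -0.7 -5. ]
```

Converted, 0.0025 m is 0.04.

Request:
jog_arm([
  {"finger_gap":0.05, "z":0.04},
  {"finger_gap":0.05},
])

```text
t: 31.52
eef_pos: [0.4934, -0.0775, 0.0458]
eef_rot: [0.637, 0.771, 0.0, 0.0]
contact_force: [-0.4, -0.0, -4.9]
opening: 0.0632
grasp_force: 69.6
```

Request:
jog_arm([
  {"finger_gap":0.085},
  {"finger_gap":0.085},
  {"finger_gap":0.085},
])

```text
t: 31.9
eef_pos: [0.4935, -0.0776, 0.0457]
eef_rot: [0.637, 0.771, 0.0, 0.0]
contact_force: [0.5, 0.4, 0.5]
opening: 0.0852
grasp_force: 0.0
```

```bash
python3 d.py 493.3 -77 45.4 10.8
```

```text
t 31.9 pos [ 0.4935 -0.0776  0.0457] tilt 0.05 rz 0.002 dxyz after turn [ 0.0007 -0.0001  0.0003] open 0.0852 F [0.5 0.4 0.5]
```

Request:
jog_arm([
  {"finger_gap":0.085, "z":-0.48},
  {"finger_gap":0.085, "z":-0.64},
  {"finger_gap":0.085, "z":-0.8},
  {"finger_gap":0.085},
])

```text
t: 32.4
eef_pos: [0.4955, -0.0779, 0.1687]
eef_rot: [0.637, 0.771, 0.003, 0.003]
contact_force: [-0.5, 0.0, -0.3]
opening: 0.0847
grasp_force: 0.0
```

```bash
python3 d.py 485.4 334.6 130 10.7
```

```text
t 32.4 pos [ 0.4955 -0.0779  0.1687] tilt 0.42 rz 0.003 dxyz after turn [0.4072 0.0667 0.0387] open 0.0847 F [-0.5  0.  -0.3]
```

Converted, 0.051 m is 0.816, 0.0085 m is 0.136.

Request:
jog_arm([
  {"finger_gap":0.085, "x":0.816, "y":0.136},
  {"finger_gap":0.085, "x":0.816, "y":0.136},
  {"finger_gap":0.085, "x":0.816, "y":0.136},
  {"finger_gap":0.085, "x":0.816, "y":0.136},
  {"finger_gap":0.085, "x":0.816, "y":0.136},
])

```text
t: 33.02
eef_pos: [0.486, 0.1825, 0.1647]
eef_rot: [0.637, 0.771, -0.0, -0.0]
contact_force: [0.7, -0.6, -0.6]
opening: 0.085
grasp_force: 0.0
```

Request:
jog_arm([
  {"finger_gap":0.085, "x":0.816, "y":0.136},
  {"finger_gap":0.085, "x":0.816, "y":0.136},
  {"finger_gap":0.085, "x":0.8, "y":0.136},
  {"finger_gap":0.085, "z":0.64},
  {"finger_gap":0.085, "z":0.48},
])

```text
t: 33.65
eef_pos: [0.4817, 0.3355, 0.093]
eef_rot: [0.636, 0.772, -0.001, -0.0]
contact_force: [1.0, -0.4, 0.7]
opening: 0.0854
grasp_force: 0.0
```

Request:
jog_arm([
  {"finger_gap":0.085},
  {"finger_gap":0.085},
])

```text
t: 33.9
eef_pos: [0.4836, 0.3348, 0.0959]
eef_rot: [0.637, 0.771, 0.0, 0.0]
contact_force: [-0.1, 1.5, 0.5]
opening: 0.0849
grasp_force: 0.0
```

```bash
python3 d.py 485.4 334.6 30 10.7
```

```text
t 33.9 pos [0.4836 0.3348 0.0959] tilt 0.04 rz 0.003 dxyz after turn [-0.0005  0.0018  0.0659] open 0.0849 F [-0.1  1.5  0.5]
```

Converted, 0.025 m is 0.4, 0.015 m is 0.24.

Request:
jog_arm([
  {"finger_gap":0.085, "x":-0.008, "y":0.0288, "z":0.4},
  {"finger_gap":0.085, "z":0.4},
  {"finger_gap":0.085, "z":0.24},
  {"finger_gap":0.085},
  {"finger_gap":0.085},
])

```text
t: 34.52
eef_pos: [0.4857, 0.3352, 0.0315]
eef_rot: [0.637, 0.771, 0.001, 0.0]
contact_force: [0.7, -0.6, 0.8]
opening: 0.0851
grasp_force: 0.0
```

Request:
jog_arm([
  {"finger_gap":0.05},
  {"finger_gap":0.05},
  {"finger_gap":0.05},
  {"finger_gap":0.05},
])

```text
t: 35.02
eef_pos: [0.4855, 0.3353, 0.0315]
eef_rot: [0.637, 0.771, 0.001, 0.0]
contact_force: [-0.4, -0.4, 6.1]
opening: 0.0627
grasp_force: 67.0
```

```bash
python3 d.py 485.4 334.6 30 10.7
```

```text
t 35.02 pos [0.4855 0.3353 0.0315] tilt 0.1 rz 0.003 dxyz after turn [-0.0007 -0.0002  0.0015] open 0.0627 F [-0.4 -0.4  6.1]
```

Request:
jog_arm([
  {"finger_gap":0.05, "z":-0.48},
  {"finger_gap":0.05, "z":-0.72},
  {"finger_gap":0.05, "z":-0.8},
  {"finger_gap":0.05},
])

```text
t: 35.52
eef_pos: [0.4869, 0.3361, 0.1592]
eef_rot: [0.637, 0.771, 0.004, 0.0]
contact_force: [-0.2, 0.4, -2.2]
opening: 0.0633
grasp_force: 67.1
```

```bash
python3 d.py 473.5 23.3 120 10.7
```

```text
t 35.52 pos [0.4869 0.3361 0.1592] tilt 0.44 rz 0.003 dxyz after turn [-0.3049 -0.0712  0.0392] open 0.0633 F [-0.2  0.4 -2.2]
```

Converted, -0.05 m is -0.8, -0.045 m is -0.72.

Request:
jog_arm([
  {"finger_gap":0.05, "x":-0.4, "y":-0.096},
  {"finger_gap":0.05, "x":-0.72, "y":-0.168},
  {"finger_gap":0.05, "x":-0.8, "y":-0.184},
  {"finger_gap":0.05, "x":-0.8, "y":-0.184},
  {"finger_gap":0.05, "x":-0.8, "y":-0.184},
])

```text
t: 36.15
eef_pos: [0.4752, 0.1075, 0.1543]
eef_rot: [0.637, 0.771, -0.001, -0.0]
contact_force: [0.1, -1.0, -1.9]
opening: 0.063
grasp_force: 66.9
```

Request:
jog_arm([
  {"finger_gap":0.05, "x":-0.8, "y":-0.184},
  {"finger_gap":0.05, "x":-0.56, "y":-0.128},
  {"finger_gap":0.05, "z":0.48},
  {"finger_gap":0.05, "z":0.32},
  {"finger_gap":0.05},
])

```text
t: 36.78
eef_pos: [0.4713, 0.0216, 0.1035]
eef_rot: [0.637, 0.771, -0.002, -0.001]
contact_force: [-0.6, -0.4, -2.1]
opening: 0.063
grasp_force: 66.8
```

Request:
jog_arm([
  {"finger_gap":0.05},
])

```text
t: 36.9
eef_pos: [0.4732, 0.0219, 0.1055]
eef_rot: [0.637, 0.771, -0.0, 0.0]
contact_force: [0.2, -0.2, -2.1]
opening: 0.0632
grasp_force: 66.8
```

```bash
python3 d.py 473.3 23.2 32.5 10.8
```

```text
t 36.9 pos [0.4732 0.0219 0.1055] tilt 0.02 rz 0.002 dxyz after turn [0.0013 0.0003 0.073 ] open 0.0632 F [ 0.2 -0.2 -2.1]
```

Converted, 0.025 m is 0.4, 0.015 m is 0.24.

Request:
jog_arm([
  {"finger_gap":0.05, "x":0.0208, "z":0.4},
  {"finger_gap":0.05, "z":0.4},
  {"finger_gap":0.05, "z":0.24},
  {"finger_gap":0.05, "z":0.096},
  {"finger_gap":0.05},
])

```text
t: 37.52
eef_pos: [0.4733, 0.0232, 0.0346]
eef_rot: [0.637, 0.771, 0.0, 0.0]
contact_force: [0.9, 0.4, -1.6]
opening: 0.0632
grasp_force: 67.0
```

```bash
python3 d.py 473.3 23.2 32.5 10.8
```

```text
t 37.52 pos [0.4733 0.0232 0.0346] tilt 0.02 rz 0.002 dxyz after turn [-0.     -0.      0.0021] open 0.0632 F [ 0.9  0.4 -1.6]
```

Converted, 0.002 m is 0.032.

Request:
jog_arm([
  {"finger_gap":0.05, "z":0.032},
  {"finger_gap":0.05},
  {"finger_gap":0.085},
  {"finger_gap":0.085},
  {"finger_gap":0.085},
])

```text
t: 38.15
eef_pos: [0.4732, 0.0232, 0.0326]
eef_rot: [0.637, 0.771, 0.0, 0.0]
contact_force: [-0.2, -0.2, -0.2]
opening: 0.0853
grasp_force: 0.0
```

Request:
jog_arm([
  {"finger_gap":0.085, "z":-0.48},
  {"finger_gap":0.085, "z":-0.64},
  {"finger_gap":0.085, "z":-0.8},
  {"finger_gap":0.085, "z":-0.8},
  {"finger_gap":0.085, "x":0.8},
])

```text
t: 38.78
eef_pos: [0.4667, 0.0704, 0.2062]
eef_rot: [0.64, 0.769, 0.004, 0.002]
contact_force: [0.4, 0.7, -0.9]
opening: 0.0845
grasp_force: 0.0
```

Request:
jog_arm([
  {"finger_gap":0.085, "x":0.96},
  {"finger_gap":0.085, "x":0.96},
  {"finger_gap":0.085, "x":0.96},
  {"finger_gap":0.085, "x":0.96},
  {"finger_gap":0.085},
])

```text
t: 39.4
eef_pos: [0.4163, 0.313, 0.2021]
eef_rot: [0.633, 0.774, 0.0, -0.0]
contact_force: [-0.4, -0.1, -0.0]
opening: 0.0852
grasp_force: 0.0
```

```bash
python3 - <<'E'
from h import *
import pickle
A=[]
for n,(y0,y1,x0,x1) in(("side",(160,290,160,330)),("top",(185,285,212,312))):
    c=manip.capture(n);o=pickle.load(open(n+".pkl","rb"))
    A.append([cv2.resize(f["frame"][y0:y1,x0:x1],(400,300),interpolation=cv2.INTER_CUBIC) for f in(o,c)])
cv2.imwrite("pics/fin.png",np.vstack([np.hstack(a) for a in A]))
E
```

```text
(no output)
```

View pics/fin.png

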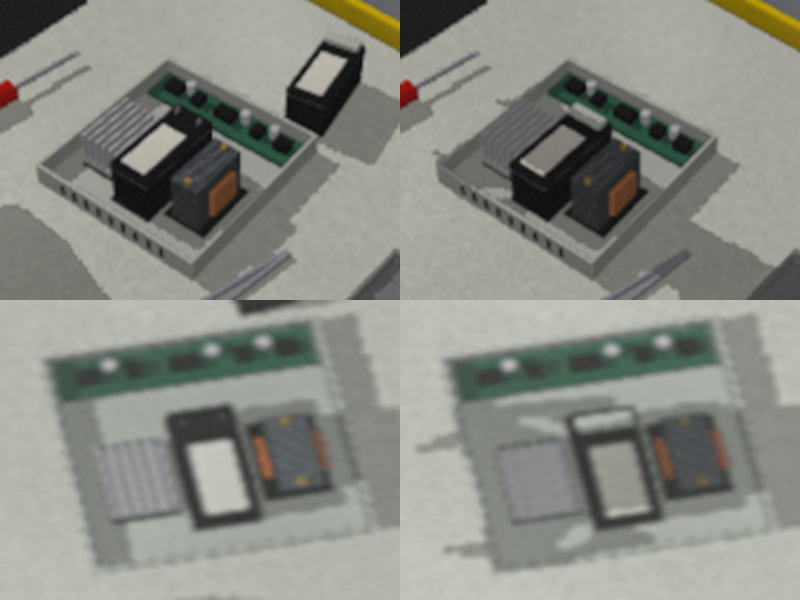

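Before (left) and after (right), all three parts sit at the same pixels to within about 1 px: heat sink near (135,480)/(537,480), battery near (213,465)/(615,465), transformer near (288,455)/(690,455). The job can be handed in.

```bash
python3 -c "
from workcell import manip
print(manip.close_job())"
```

```text
the job is handed in; nothing more can be done
None
```

I changed the battery and handed the job in at about 39 s of the 136 s allowed. The old battery is flat in the tray, and the new one is seated in the case. The transformer and heat sink are back within about a pixel (2–3 mm) of their start positions in both camera views. The hand-in printed no verdict, and the arm never went near the screw pot or the solder reel.

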